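# Load the hand-out lift and hold its cam lever at the top

## Task

With the lift tray down, set the jar, the squat tin and the gable-top carton upright in it, in any order and without dropping them. Then swing the cam lever up until it stands straight up, where the tray is at its highest, and finish while holding it there: it springs back if let go, and past that point the tray sinks again. Leave everything else on the counter where it is.

Things in the scene. Friction and masses are not known exactly. Their poses are not given: they have to be found in the camera images.
- jar_centre (a point): Clear glass jar, round, white screw lid, paper label, 58 mm in diameter and 85 mm tall, about 250 g, loose, standing on the counter. Point at its centre, 42.5 mm above its underside; z is its upright axis.
- tin_centre (a point): Squat round food tin, steel, 66 mm in diameter and 45 mm tall, about 170 g, loose, standing on the counter. Point at its centre, 22.5 mm above its underside; z is its upright axis.
- carton_centre (a point): Off-white paper drink carton with a gable (roof-shaped) top: square body 54 x 54 mm and 62 mm tall, gable up to 86 mm, about 200 g, loose, standing on the counter yawed up to 0.7 rad. Point at the centre of the square body, 31 mm above its underside; x and y point to its side faces, z is upright.
- tray_mid (a point): Centre of the inner floor (top side) of the lift's steel tray, which only moves up and down. Inside 140 mm along x, 250 mm along y; walls 5 mm thick rise 17 mm above this floor. With the lever down the floor is about 100 mm above the counter. Axes are the lift's: it is yawed up to 0.2 rad, x points roughly away from the robot, the lever is on its -y side.
- lift_tray (a joint): Lift of the tray in m: 0 with the lever down, 0.028 at its highest.
- cam_lever (a joint): Cam lever angle, rad. 0: at rest, lever nearly level, pointing towards the robot (-x of the lift). 1.5: straight up, the cam's highest lift. Beyond (to 2.1) the tray sinks again. A spring and the tray's weight drive it back to 0 from anywhere: 2 to 9 N at the handle.
- handle (a point): Grip point on the lever's handle: a round black bar, 18 mm thick, 85 mm long, level along the lift's y at the end of the lever arm. The point is on the bar's axis, 52 mm outwards (-y) of the 14 mm thick lever arm, 33 mm from the bar's free end; 64 mm above the counter with the lever down. Its frame turns with the lever. Pinched across, the bar turns between the fingers as the lever swings.
- cam_axle (a point): Fixed point on the lever's turning axis, 55 mm above the counter, beside point handle (same y in the lift's axes). The axis runs along y; this frame has the lift's axes. At joint value q the handle point lies 130 mm x sin(1.5 - q) towards -x and 130 mm x cos(1.5 - q) above this point.
- tape_roll: Bystander: cardboard-brown tape roll lying flat, 96 mm across, 25 mm tall; origin under its centre.
- mug: Bystander: white mug, 80 mm across, 90 mm tall; origin under its centre.
- tub: Bystander: wide clear tub with white lid, 110 mm across, 60 mm tall; origin under its centre.
- marker: Bystander: black marker pen lying down, 130 mm long, 16 mm thick; origin under its middle.
- spoon: Bystander: spoon lying on the counter; origin under its middle.
- cups: Bystander: paper cup, 80 mm across, 110 mm tall; origin under its centre.

How it is judged:
By the outcome, as a careful person would: the job done as asked, in the order asked, and still so for the second after the job is handed in, while the arm keeps its last pose, push and grip.
It also fails if it takes over 72 s, if anything falls off the work surface, if the arm or the gripper's body presses on something with over 40 N, if the wrist force passes 120 N, or if a joint passes its speed limit or range.

## Robot

A 6-joint arm with a two-finger parallel gripper is mounted at the origin on the work surface. World frame = base frame: x ahead of the robot, y to its left, z up, the work surface at z = 0. Lengths are in m, angles in rad, forces in N, time in s.
With the tool pointing down it reaches from about 0.425 to 0.95 m from the base axis. Payload 3.5 kg.
Tool frame: the origin (TCP) lies midway between the tips of the shut fingers; the grasp point (between the pads) lies 19 mm behind it; x points along the fingers, z is the direction in which the jaws open and shut, and the axes are right-handed (so a half turn about x gives the same grasp; the last joint's range is limited). The gripper opens to 85 mm and grips with 20 to 120 N. Pads are 22 mm wide; open, the fingers measure 114 mm over their backs; the gripper's body (76 mm by 85 mm) begins 54 mm behind the grasp point. The pads swing forward as they close: fully open they stand 13 mm farther back than shut.
Start: joints at [1.183, 0.286, 1.577, -0, 1.279, -0.15], TCP at [0.159, 0.656, 0.231] pointing down, gripper open.
Joint ranges: [-2.77, 2.77], [-0.9, 2.22], [0.21, 2.48], [-1.53, 4.67], [0.24, 2.81], [-2.84, 2.84]. Speed limits (rad/s): [2.79, 2.79, 3.14, 3.14, 3.14, 3.14].

## Interface

Orientations are given as a unit quaternion [x, y, z, w].
In Python, from cell import status, vision, job gives the robot as it stands.
- The arm moves only by the shell command python3 -m inch 'ROWS' [FORCE]. ROWS is JSON, a list that holds one entry, the list of rows, each a list of 5 numbers: the opening, from 0 (shut) to 1 (fully open), then the shift along the world's x, y, z normalised to -1 to 1, where 1 is 10 cm, then the turn about the world's z normalised to -1 to 1, where 1 is 45 degrees. In form: [[[gripper, tx, ty, tz, twist], ...]]. A call has 1 to 12 rows; each row is the pose to reach, as a shift and turn from the pose commanded when the call began; what a row does not reach only later rows make up. A row lasts 1/8 s, in which the tool goes at most 62.5 mm and 10.7 degrees, less where a joint would pass 70% of its speed; a pose out of reach is approached as far as the arm can. A call with a number of a shift or a turn outside -1 to 1 is refused whole. A call with a gripper value outside its range is refused whole. The fingers move at their own pace and stop on an object; FORCE is the grip in N (left out, the last holds). Time passes only in rows, so rows that repeat a pose let the fingers close. It gives the time, the measured TCP pose, the force and the opening at its end, in the units of the state.
- status.read_state(): the state, without advancing time (a new reading comes with each control period).
- vision.read_camera(name): name is "side" or "top" or "wrist"; returns a dict with "img" (384x512x3 uint8, red, green, blue), "fx", "fy", "cx", "cy" (pixels), "R" (3x3) and "t" (3): a world point X has camera coordinates R X + t; the wrist camera has in their place "mount" (4x4, takes a point from camera to tool coordinates, whose origin is the TCP and whose axes are the tool frame's). Camera axes: x right, y down, z forward; pixel columns grow to the right and rows downward; lengths in m; the calibration is good to about 2 mm. A picture is of the moment at which its call begins: read the wrist's pose just before it. There is no depth.
- job.sign_off(): hands the job in, once; it reports no verdict.
The state is a dict: "time": time; "joint_pos": joint angles; "joint_vel": joint speeds; "tau": joint torques, N m; "tcp_pos": TCP position; "eef_rot": TCP orientation; "contact_force": force on the tool from outside, world axes, zero at the start; "wrist_torque": the same for the moment, N m; "width": finger opening in m.
Only numpy, scipy, OpenCV 4.12 (cv2) and the standard library are available. Lean on these libraries where they do the work, as an engineer would, in place of code of your own. Each camera call takes 0.05 s, during which the arm holds its last target.

## Working session

There is one attempt and no reset: what is moved stays moved. The work goes in short steps, Python scripts to look and compute and a shell command to move; the robot and the scene stay as the last step left them, time stands still between calls to the robot, and variables do not carry over. Pictures are saved under pics/ and viewed, and the job is handed in when it is done.

```bash
ls; mkdir -p pics; python3 - <<'E'
from cell import status, vision
import cv2, numpy as np, json
s=status.read_state(); print({k:np.round(v,3).tolist() for k,v in s.items()})
for n in ["side","top","wrist"]:
    c=vision.read_camera(n); cv2.imwrite(f"pics/{n}0.png",cv2.cvtColor(c["img"],cv2.COLOR_RGB2BGR))
    print(n,{k:np.round(v,4).tolist() for k,v in c.items() if k!="img"})
E
```

```text
pics
{'time': 0.0, 'joint_pos': [1.183, 0.287, 1.578, -0.0, 1.279, -0.15], 'joint_vel': [0.001, 0.0, 0.0, 0.002, 0.0, -0.001], 'tau': [0.0, -40.597, -29.263, -0.0, 0.006, 0.0], 'tcp_pos': [0.159, 0.655, 0.23], 'eef_rot': [-0.438, 0.556, 0.437, 0.555], 'contact_force': [-0.025, -0.035, -0.263], 'wrist_torque': [-0.022, 0.012, 0.048], 'width': 0.085}
side {'fx': 373.1296, 'fy': 373.1296, 'cx': 252.5224, 'cy': 195.8096, 'R': [[0.9845, -0.1749, 0.0122], [-0.1271, -0.7603, -0.637], [0.1207, 0.6256, -0.7708]], 't': [-0.5494, 0.1193, 1.2311]}
top {'fx': 467.1946, 'fy': 467.1946, 'cx': 250.8406, 'cy': 187.8156, 'R': [[0.0888, -0.996, -0.0008], [-0.9727, -0.0865, -0.2155], [0.2146, 0.02, -0.9765]], 't': [-0.0557, 0.5693, 1.2006]}
wrist {'fx': 334.2429, 'fy': 334.2429, 'cx': 256.4823, 'cy': 191.5433, 'mount': [[-0.0006, -0.2804, 0.9599, -0.1436], [0.0004, -0.9599, -0.2804, 0.0714], [1.0, 0.0002, 0.0007, 0.0004], [0.0, 0.0, 0.0, 1.0]]}
```

View pics/side0.png

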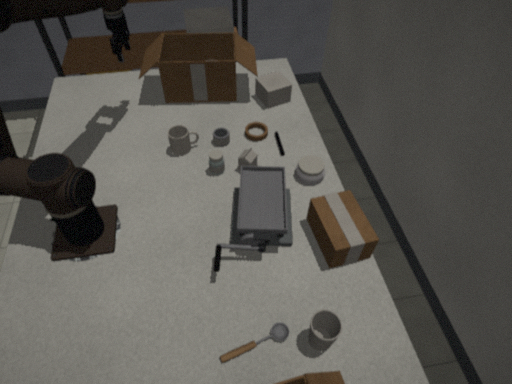

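View pics/top0.png

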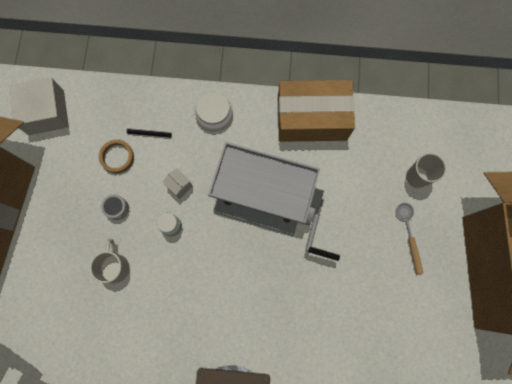

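View pics/wrist0.png

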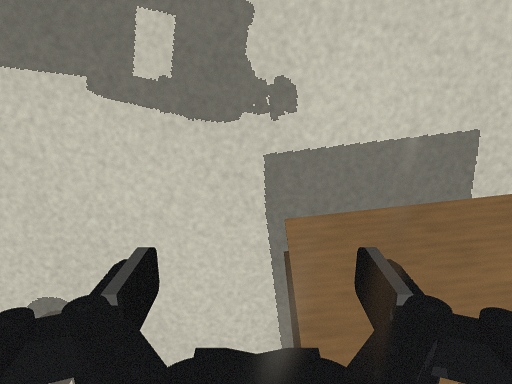

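The top view shows the tin around (115,207), jar (169,224), carton (177,184), the tray around (265,183), and the handle at (324,254). I'll zoom in for the pixel measurements.

```bash
python3 - <<'E'
import cv2
t=cv2.imread("pics/top0.png"); s=cv2.imread("pics/side0.png")
def crop(i,x0,y0,x1,y1,k,n):
    cv2.imwrite(n,cv2.resize(i[y0:y1,x0:x1],None,fx=k,fy=k,interpolation=cv2.INTER_CUBIC))
crop(t,85,140,215,240,6,"pics/tc1.png")
crop(t,200,135,350,275,4,"pics/tc2.png")
crop(s,155,110,305,220,5,"pics/sc1.png")
crop(s,200,155,305,280,4.5,"pics/sc2.png")
E
```

```text
(no output)
```

View pics/tc1.png

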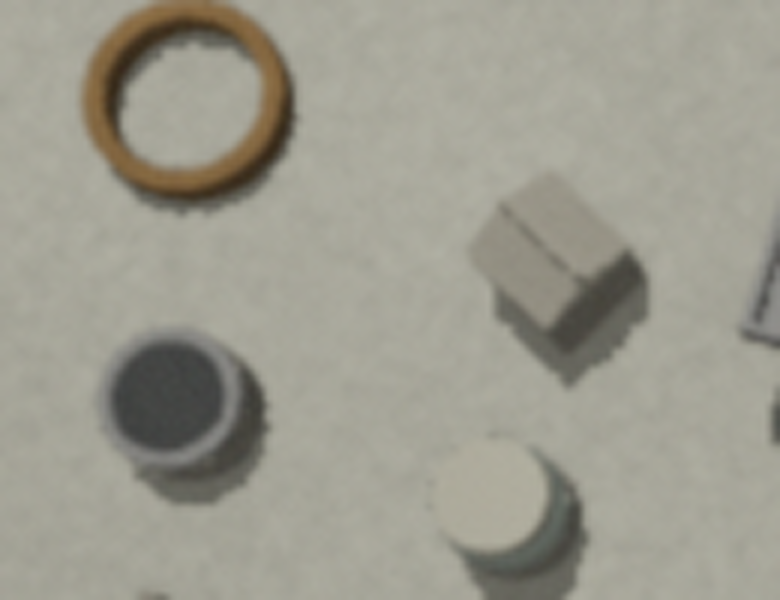

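View pics/tc2.png

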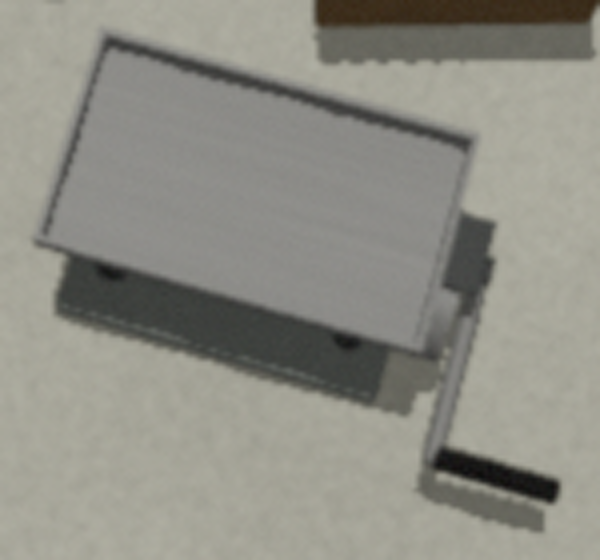

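View pics/sc1.png

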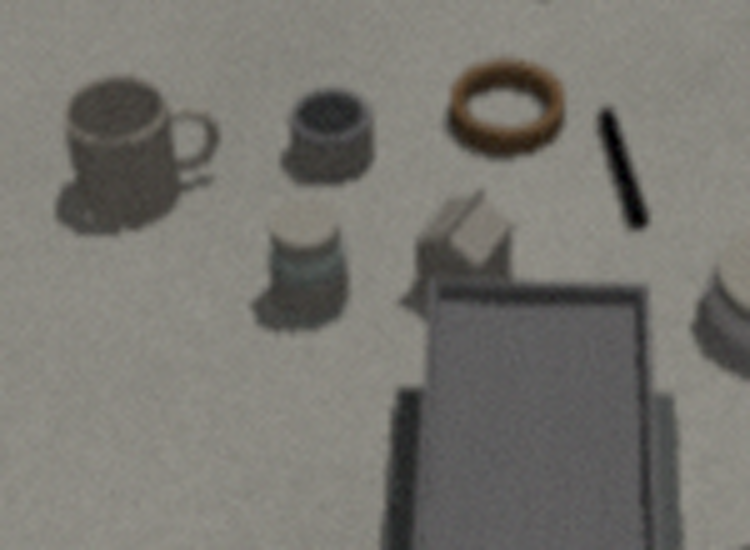

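View pics/sc2.png

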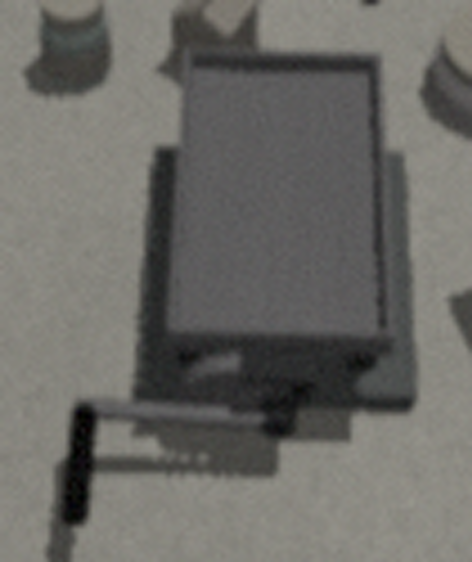

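```bash
cat > h.py <<'E'
import numpy as np
from cell import vision,status
def ray(c,u,v,z):
    d=np.array([(u-c["cx"])/c["fx"],(v-c["cy"])/c["fy"],1.]); R=np.array(c["R"]);t=np.array(c["t"])
    o=-R.T@t; w=R.T@d; return o+w*(z-o[2])/w[2]
def camsdict():
    import json
    return {n:{k:v for k,v in vision.read_camera(n).items()} for n in("top","side")}
def proj(c,X):
    p=np.array(c["R"])@np.array(X)+np.array(c["t"]); return p[0]/p[2]*c["fx"]+c["cx"],p[1]/p[2]*c["fy"]+c["cy"]
E
python3 - <<'E'
from h import *
C=camsdict(); T=C["top"];S=C["side"]
def a(n,c,u,v,z): 
    p=ray(c,u,v,z); print(n,np.round(p,4)); return p
t=lambda n,x,y,z:a(n,T,85+x/6,140+y/6,z)
q=lambda n,x,y,z:a(n,T,200+x/4,135+y/4,z)
s=lambda n,x,y,z:a(n+" S",S,155+x/5,110+y/5,z)
s2=lambda n,x,y,z:a(n+" S",S,200+x/4.5,155+y/4.5,z)
t("tin",172,398,.045); s("tin",332,118,.045)
t("jar",492,495,.085); s("jar",305,223,.085)
L,Tp,Rr,B=[t("cart",*p,.062) for p in[(468,248),(550,170),(632,245),(550,330)]]
print("ctr",(L+Tp+Rr+B)/4, "edges",np.linalg.norm(L-Tp),np.linalg.norm(Rr-Tp),np.linalg.norm(Rr-B),"yaw",np.arctan2(*(B-L)[1::-1]),np.arctan2(*(Rr-Tp)[1::-1]),np.arctan2(*(Tp-L)[1::-1]))
r=t("ridge",502,205,.086),t("ridge",585,280,.086);print((r[0]+r[1])/2,np.linalg.norm(r[0]-r[1]),np.arctan2(*(r[1]-r[0])[1::-1]))
a1,b1,c1,d1=[q("tray",*p,.117) for p in[(105,33),(475,137),(37,241),(425,352)]]
print("ctr",(a1+b1+c1+d1)/4,[np.linalg.norm(x) for x in(a1-b1,a1-c1,c1-d1,b1-d1)],[np.arctan2(*x[1::-1]) for x in(a1-b1,a1-c1,c1-d1,b1-d1)])
for p in[(182,52),(382,52),(167,333),(392,348)]: s2("tray",*p,.117)
q("h in",436,458,.066);q("h out",557,490,.066)
s2("h in",84,405,.066);s2("h out",73,522,.066)
for n,p in dict(mug=(107,267),tape=(116,156)).items(): a(n,T,*p,.06)
E
```

```text
tin [0.4914 0.362  0.045 ]
tin S [0.4961 0.3613 0.045 ]
jar [0.4552 0.2043 0.085 ]
jar S [0.4592 0.2049 0.085 ]
cart [0.5688 0.2339 0.062 ]
cart [0.6083 0.2014 0.062 ]
cart [0.5768 0.1602 0.062 ]
cart [0.5346 0.1923 0.062 ]
ctr [0.57213443 0.19695471 0.062     ] edges 0.05108510193487715 0.05189323813466044 0.053043962765946986 yaw -2.2603270732134835 -2.2233646244792356 -0.6880336986596487
ridge [0.5845 0.2162 0.086 ]
ridge [0.5538 0.1753 0.086 ]
[0.56913352 0.19577476 0.086     ] 0.05109824234559487 -2.214514400863305
tray [0.6741 0.0692 0.117 ]
tray [ 0.6249 -0.1779  0.117 ]
tray [0.5309 0.0988 0.117 ]
tray [ 0.4813 -0.1544  0.117 ]
ctr [ 0.57781253 -0.04107882  0.117     ] [np.float64(0.25194394576350343), np.float64(0.14618752809645275), np.float64(0.25799940126066545), np.float64(0.14559149879780217)] [np.float64(1.3744025755437326), np.float64(-0.20364709280767268), np.float64(1.3770299780121549), np.float64(-0.16208401328915464)]
tray S [0.5327 0.1005 0.117 ]
tray S [0.682  0.0758 0.117 ]
tray S [ 0.4834 -0.1512  0.117 ]
tray S [ 0.6268 -0.1875  0.117 ]
h in [ 0.4199 -0.1714  0.066 ]
h out [ 0.4062 -0.2512  0.066 ]
h in S [ 0.4239 -0.1649  0.066 ]
h out S [ 0.4067 -0.2507  0.066 ]
mug [0.3284 0.3503 0.06  ]
tape [0.6288 0.3723 0.06  ]
```

Tin (0.493, 0.362), jar (0.457, 0.2045), carton (0.571, 0.197), tray centre (0.579, -0.042) with yaw about -0.19, and handle about (0.412, -0.219). The plan is tin first, since it is short and has the least body clearance. I'll get the current jaw yaw before moving.

```bash
cat >> h.py <<'E'
def st():
    from scipy.spatial.transform import Rotation as Ro
    s=status.read_state(); M=Ro.from_quat(s["eef_rot"]).as_matrix(); z=M[:,2]
    y=np.degrees(np.arctan2(z[1],z[0])); y=(y+90)%180-90
    print("t",round(s["time"],2),"tcp",np.round(s["tcp_pos"],4),"jawyaw",round(y,2),"F",np.round(s["contact_force"],1),"w",round(s["width"],4),"j",np.round(s["joint_pos"],2),"xaxis",np.round(M[:,0],2))
    return np.array(s["tcp_pos"]),y
def go(x,y,yaw=None,z=None):
    p,a=st(); print("need xyz/0.1:",np.round((np.array([x,y,p[2] if z is None else z])-p)/.1,3), "twist/45:",None if yaw is None else round(((yaw-a+90)%180-90)/45,3))
E
python3 -c "
from h import *; go(.493,.362,-10.9)"
```

```text
t 0.25 tcp [0.1589 0.6557 0.2307] jawyaw 76.37 F [ 0.6 -1.2  0.5] w 0.0851 j [ 1.18  0.29  1.58  0.    1.28 -0.15] xaxis [-0. -0. -1.]
need xyz/0.1: [ 3.341 -2.937  0.   ] twist/45: -1.939
```

```bash
for i in 1; do :; done; python3 -m inch '[[[1,0.5,-0.4,0,-0.24],[1,0.9,-0.8,0,-0.48],[1,0.95,-0.85,0,-0.6]]]' 
python3 -m inch '[[[1,0.5,-0.4,0,-0.24],[1,0.9,-0.8,0,-0.48],[1,0.95,-0.85,0,-0.6]]]' 
python3 -m inch '[[[1,0.5,-0.4,0,-0.24],[1,0.9,-0.8,0,-0.48],[1,1,-0.9,0,-0.6],[1,1,-0.9,0,-0.6]]]' 
python3 -c "
from h import *; go(.493,.362,-10.9)"
```

```text
time: 0.62
tcp_pos: [0.2564, 0.5688, 0.2312]
eef_rot: [-0.293, 0.644, 0.293, 0.644]
contact_force: [-0.5, 0.9, -0.4]
width: 0.0855
time: 1.0
tcp_pos: [0.3514, 0.4836, 0.2313]
eef_rot: [-0.135, 0.694, 0.134, 0.694]
contact_force: [-0.4, 0.1, 0.3]
width: 0.0855
time: 1.5
tcp_pos: [0.4497, 0.3951, 0.2312]
eef_rot: [0.029, 0.707, -0.029, 0.706]
contact_force: [0.1, 0.3, -0.2]
width: 0.0855
t 1.5 tcp [0.4497 0.3951 0.2312] jawyaw -4.7 F [ 0.1  0.3 -0.2] w 0.0855 j [0.55 0.12 1.77 0.   1.25 0.63] xaxis [-0. -0. -1.]
need xyz/0.1: [ 0.433 -0.331  0.   ] twist/45: -0.138
```

```bash
python3 -m inch '[[[1,0.4,-0.3,-0.4,-0.138],[1,0.43,-0.33,-0.9,-0.138],[1,0.43,-0.33,-0.9,-0.138]]]' 
python3 - <<'E'
from h import *
import cv2
from scipy.spatial.transform import Rotation as Ro
go(.493,.362,-10.9)
s=status.read_state(); c=vision.read_camera("wrist"); M=np.eye(4); M[:3,:3]=Ro.from_quat(s["eef_rot"]).as_matrix(); M[:3,3]=s["tcp_pos"]
W=np.linalg.inv(M@np.array(c["mount"])); 
im=cv2.cvtColor(c["img"],cv2.COLOR_RGB2BGR)
cc=dict(c); cc["R"]=W[:3,:3]; cc["t"]=W[:3,3]
for k in range(36):
    a=k*np.pi/18; u,v=proj(cc,[.493+.033*np.cos(a),.362+.033*np.sin(a),.045]); cv2.circle(im,(int(u),int(v)),1,(0,0,255),-1)
cv2.imwrite("pics/w1.png",im)
E
```

```text
time: 1.88
tcp_pos: [0.4883, 0.3618, 0.1361]
eef_rot: [0.064, 0.707, -0.068, 0.701]
contact_force: [-0.9, -0.3, 0.6]
width: 0.0853
t 1.88 tcp [0.4883 0.3618 0.1361] jawyaw -10.75 F [-0.9 -0.3  0.6] w 0.0853 j [0.47 0.24 1.82 0.   1.1  0.66] xaxis [-0.01 -0.   -1.  ]
need xyz/0.1: [0.047 0.002 0.   ] twist/45: -0.003
```

View pics/w1.png

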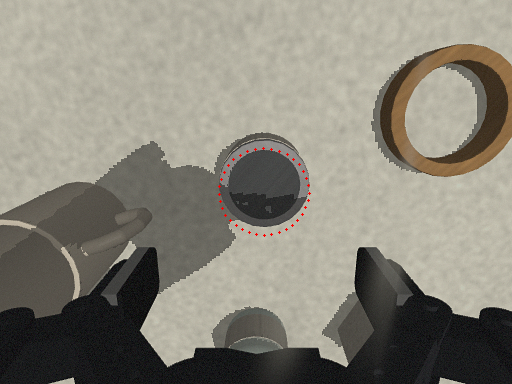

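```bash
cat >> h.py <<'E'
def wrist(fn=None):
    import cv2
    from scipy.spatial.transform import Rotation as Ro
    s=status.read_state(); c=dict(vision.read_camera("wrist")); M=np.eye(4); M[:3,:3]=Ro.from_quat(s["eef_rot"]).as_matrix(); M[:3,3]=s["tcp_pos"]
    W=np.linalg.inv(M@np.array(c["mount"])); c["R"]=W[:3,:3]; c["t"]=W[:3,3]
    im=cv2.cvtColor(c["img"],cv2.COLOR_RGB2BGR)
    if fn: cv2.imwrite(fn,im)
    return c,im
E
python3 -m inch '[[[1,0.01,0,0,0],[1,0.01,0,0,0]]]' 
python3 - <<'E'
from h import *
import cv2
go(.493,.362,-10.9)
c,im=wrist()
for k in range(36):
    a=k*np.pi/18; u,v=proj(c,[.493+.033*np.cos(a),.362+.033*np.sin(a),.045]); cv2.circle(im,(int(u),int(v)),1,(0,0,255),-1)
cv2.imwrite("pics/w2.png",im)
for v in(175,180,185,190): print(v,ray(c,264,v,.045))
E
```

```text
time: 2.17
tcp_pos: [0.4939, 0.3644, 0.1443]
eef_rot: [0.067, 0.703, -0.065, 0.705]
contact_force: [-0.5, 0.4, 0.1]
width: 0.0854
t 2.17 tcp [0.4939 0.3644 0.1443] jawyaw -10.75 F [-0.5  0.4  0.1] w 0.0854 j [0.47 0.23 1.81 0.   1.1  0.66] xaxis [ 0.  0. -1.]
need xyz/0.1: [-0.009 -0.024  0.   ] twist/45: -0.003
175 [0.50235755 0.37706307 0.045     ]
180 [0.50166478 0.37327808 0.045     ]
185 [0.50096605 0.36946049 0.045     ]
190 [0.50026127 0.36560988 0.045     ]
```

View pics/w2.png

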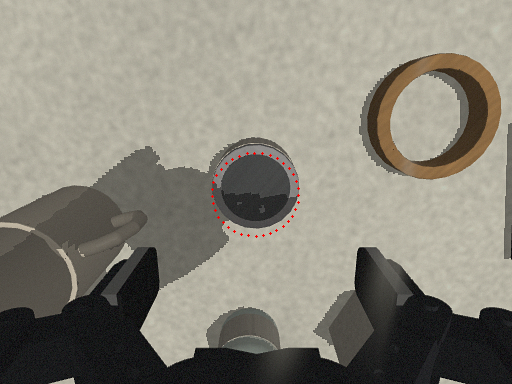

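The wrist view puts the tin rim at (255,186) against a predicted (256,195), so it sits about 5 mm further in +y. I'll split the difference and descend.

```bash
python3 -m inch '[[[1,0,0.02,-0.3,0],[1,0,0.02,-0.6,0],[1,0,0.02,-0.6,0],[1,0,0.02,-0.6,0]]]' 
python3 - <<'E'
from h import *
import cv2
go(.494,.365,-10.9)
c,im=wrist("pics/w3.png")
for u,v in((256,200),(256,240),(230,220),(280,220)): print(u,v,ray(c,u,v,.045))
E
```

```text
time: 2.72
tcp_pos: [0.4939, 0.3656, 0.0831]
eef_rot: [0.067, 0.703, -0.066, 0.705]
contact_force: [-0.5, -0.5, -0.6]
width: 0.0855
t 2.73 tcp [0.4939 0.3656 0.0831] jawyaw -10.82 F [-0.5 -0.5 -0.6] w 0.0855 j [0.47 0.31 1.83 0.   0.99 0.66] xaxis [ 0.  0. -1.]
need xyz/0.1: [ 0.001 -0.006  0.   ] twist/45: -0.002
256 200 [0.49623536 0.37920933 0.045     ]
256 240 [0.49157622 0.35483016 0.045     ]
230 220 [0.47911466 0.37007096 0.045     ]
280 220 [0.50764099 0.36462144 0.045     ]
```

View pics/w3.png

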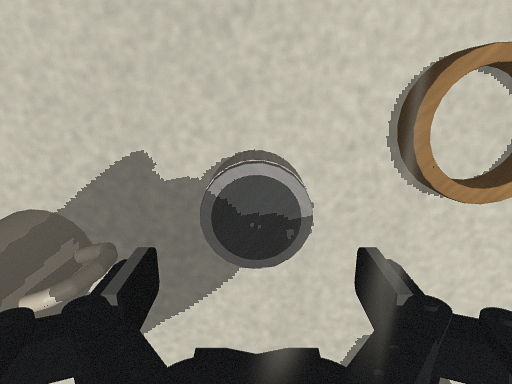

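Jaws are centred on the tin in x (rim centre about (257,214)). Descending and gripping.

```bash
python3 -m inch '[[[1,0,0.02,-0.3,0],[1,0,0.02,-0.6,0],[1,0,0.02,-0.78,0],[1,0,0.02,-0.78,0],[0,0,0.02,-0.78,0],[0,0,0.02,-0.78,0],[0,0,0.02,-0.78,0],[0,0,0.02,-0.78,0],[0,0,0.02,-0.78,0]]]' 40
python3 -c "
from h import *; st()"
```

```text
time: 3.9
tcp_pos: [0.4943, 0.3678, 0.0053]
eef_rot: [0.067, 0.703, -0.066, 0.705]
contact_force: [0.8, -0.4, 7.0]
width: 0.0651
t 3.9 tcp [0.4943 0.3678 0.0053] jawyaw -10.83 F [ 0.8 -0.4  7. ] w 0.0651 j [0.48 0.43 1.85 0.   0.86 0.66] xaxis [ 0.  0. -1.]
```

```bash
python3 -m inch '[[[0,0,0,0.1,0],[0,0,0,0.4,0],[0,0,0,0.7,0],[0,0,0,1,0],[0,0,0,1,0]]]' 
python3 -m inch '[[[0,0,-0.1,0.3,0],[0,0.05,-0.3,0.6,0],[0,0.1,-0.6,0.8,0],[0,0.15,-1,0.8,0],[0,0.15,-1,0.8,0]]]' 
python3 -c "
from h import *; go(.5635,-.1225,-10.9,.185)"
```

```text
time: 4.53
tcp_pos: [0.4945, 0.3678, 0.1062]
eef_rot: [0.068, 0.702, -0.066, 0.706]
contact_force: [0.5, -0.1, -1.3]
width: 0.0649
time: 5.15
tcp_pos: [0.5073, 0.2647, 0.1813]
eef_rot: [0.067, 0.705, -0.068, 0.703]
contact_force: [-0.3, 0.8, -1.4]
width: 0.065
t 5.15 tcp [0.5073 0.2647 0.1813] jawyaw -11.02 F [-0.3  0.8 -1.4] w 0.065 j [ 0.3   0.11  1.88 -0.    1.16  0.5 ] xaxis [-0. -0. -1.]
need xyz/0.1: [ 0.562 -3.872  0.037] twist/45: 0.003
```

```bash
python3 -m inch '[[[0,0.04,-0.3,0,0],[0,0.1,-0.65,0,0],[0,0.14,-1,0,0]]]' 
python3 -m inch '[[[0,0.04,-0.35,0,0],[0,0.1,-0.7,0,0],[0,0.14,-1,0,0]]]' 
python3 -m inch '[[[0,0.04,-0.35,0,0],[0,0.1,-0.7,0,0],[0,0.14,-1,0,0]]]' 
python3 -m inch '[[[0,0.04,-0.35,0,0],[0,0.1,-0.6,0,0],[0,0.14,-0.8,0,0],[0,0.14,-0.88,0,0],[0,0.14,-0.88,0,0]]]' 
python3 - <<'E'
from h import *
import cv2
go(.5635,-.1225,-10.9,.11)
c,im=wrist("pics/w4.png")
for n in("top","side"): cv2.imwrite(f"pics/{n}4.png",cv2.cvtColor(vision.read_camera(n)["img"],cv2.COLOR_RGB2BGR))
E
```

```text
time: 5.52
tcp_pos: [0.5211, 0.1668, 0.1813]
eef_rot: [0.066, 0.705, -0.066, 0.703]
contact_force: [-0.1, 0.4, -1.0]
width: 0.0649
time: 5.9
tcp_pos: [0.5353, 0.0666, 0.1814]
eef_rot: [0.067, 0.705, -0.067, 0.703]
contact_force: [0.8, 0.9, -0.6]
width: 0.0654
time: 6.28
tcp_pos: [0.5494, -0.0332, 0.1813]
eef_rot: [0.067, 0.705, -0.066, 0.703]
contact_force: [0.4, 0.7, -1.7]
width: 0.065
time: 6.9
tcp_pos: [0.5637, -0.1207, 0.1828]
eef_rot: [0.067, 0.704, -0.067, 0.704]
contact_force: [-0.4, 0.1, -1.1]
width: 0.065
t 6.9 tcp [ 0.5637 -0.1207  0.1828] jawyaw -10.85 F [-0.4  0.1 -1.1] w 0.065 j [-0.39  0.12  1.87  0.    1.16 -0.2 ] xaxis [-0.  0. -1.]
need xyz/0.1: [-0.002 -0.018 -0.728] twist/45: -0.001
```

View pics/w4.png

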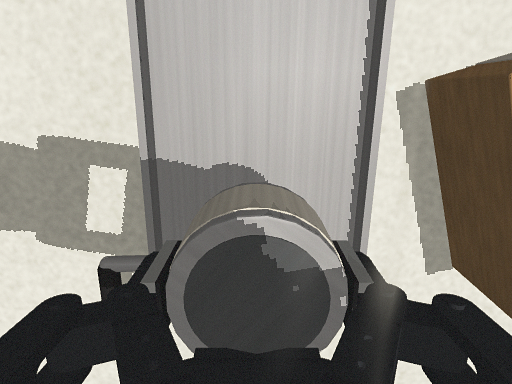

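View pics/side4.png

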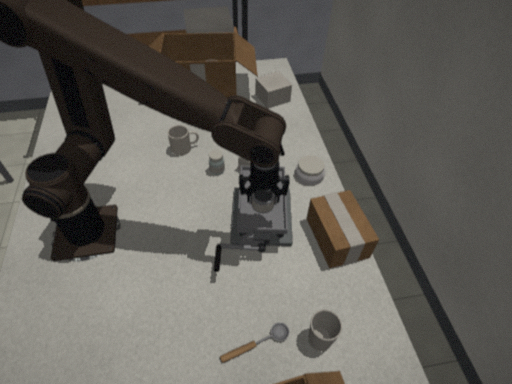

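The tin hangs over the tray with the tray walls symmetric about column 256, so yaw and centring are right. Lowering.

```bash
python3 -m inch '[[[0,0,-0.02,-0.25,0],[0,0,-0.02,-0.5,0],[0,0,-0.02,-0.65,0],[0,0,-0.02,-0.72,0],[0,0,-0.02,-0.72,0],[0,0,-0.02,-0.72,0]]]' ; python3 -m inch '[[[0,0,0,-0.02,0],[0,0,0,-0.02,0]]]';python3 -m inch '[[[0,0,0,-0.02,0],[0,0,0,-0.02,0]]]'
```

```text
time: 7.8
tcp_pos: [0.5647, -0.1232, 0.1125]
eef_rot: [0.067, 0.703, -0.067, 0.705]
contact_force: [0.5, 0.7, -0.6]
width: 0.0647
time: 8.05
tcp_pos: [0.5641, -0.1231, 0.1096]
eef_rot: [0.067, 0.704, -0.067, 0.704]
contact_force: [-0.8, 0.5, -0.1]
width: 0.0653
time: 8.3
tcp_pos: [0.5638, -0.1229, 0.1071]
eef_rot: [0.067, 0.704, -0.067, 0.704]
contact_force: [0.4, 0.1, -1.7]
width: 0.0652
```

```bash
python3 -m inch '[[[0,0,0,-0.01,0],[0,0,0,-0.01,0]]]' ; python3 -m inch '[[[0,0,0,-0.01,0],[0,0,0,-0.01,0]]]';python3 -m inch '[[[0,0,0,-0.01,0],[0,0,0,-0.01,0]]]'
```

```text
time: 8.55
tcp_pos: [0.5639, -0.123, 0.1062]
eef_rot: [0.067, 0.704, -0.067, 0.704]
contact_force: [0.0, -0.0, -1.2]
width: 0.0652
time: 8.8
tcp_pos: [0.564, -0.123, 0.1054]
eef_rot: [0.067, 0.704, -0.067, 0.704]
contact_force: [-0.4, -0.8, -1.2]
width: 0.0656
time: 9.05
tcp_pos: [0.5641, -0.1231, 0.1053]
eef_rot: [0.067, 0.704, -0.067, 0.704]
contact_force: [-3.4, 0.9, 5.2]
width: 0.0651
```

```bash
python3 -m inch '[[[0.85,0,0,0.0,0],[1,0,0,0.0,0],[1,0,0,0.0,0],[1,0,0,0.0,0],[1,0,0,0.2,0],[1,0,0,0.5,0],[1,0,0,0.8,0],[1,0,0,0.9,0]]]' 
python3 -c "
from h import *; go(.458,.206,-10.9)"
```

```text
time: 10.05
tcp_pos: [0.5655, -0.1236, 0.1983]
eef_rot: [0.066, 0.702, -0.067, 0.706]
contact_force: [0.0, 0.6, 0.1]
width: 0.0858
t 10.05 tcp [ 0.5655 -0.1236  0.1983] jawyaw -10.83 F [0.  0.6 0.1] w 0.0858 j [-0.39  0.1   1.85  0.    1.18 -0.2 ] xaxis [ 0.01 -0.   -1.  ]
need xyz/0.1: [-1.075  3.296  0.   ] twist/45: -0.002
```

```bash
python3 -m inch '[[[1,-0.15,0.45,0,0],[1,-0.31,0.95,0,0]]]' 
python3 -m inch '[[[1,-0.15,0.45,0,0],[1,-0.31,0.95,0,0]]]' 
python3 -m inch '[[[1,-0.15,0.5,0,0],[1,-0.3,0.95,0,0]]]' 
python3 -m inch '[[[1,-0.14,0.43,-0.3,0],[1,-0.14,0.43,-0.4,0],[1,-0.14,0.43,-0.4,0]]]' 
python3 - <<'E'
from h import *
import cv2
go(.458,.206,-10.9)
c,im=wrist()
for k in range(36):
    a=k*np.pi/18; u,v=proj(c,[.457+.026*np.cos(a),.2045+.026*np.sin(a),.085]); cv2.circle(im,(int(u),int(v)),1,(0,0,255),-1)
for u,v in((256,200),(256,240),(230,220),(280,220)): print(u,v,ray(c,u,v,.085))
cv2.imwrite("pics/w5.png",im)
for n in("top","side"): cv2.imwrite(f"pics/{n}5.png",cv2.cvtColor(vision.read_camera(n)["img"],cv2.COLOR_RGB2BGR))
E
```

```text
time: 10.3
tcp_pos: [0.5325, -0.0275, 0.1944]
eef_rot: [0.068, 0.704, -0.067, 0.704]
contact_force: [0.2, 0.1, -0.4]
width: 0.0856
time: 10.55
tcp_pos: [0.5011, 0.0682, 0.1942]
eef_rot: [0.067, 0.704, -0.067, 0.704]
contact_force: [0.8, 0.8, 0.5]
width: 0.0854
time: 10.8
tcp_pos: [0.471, 0.1635, 0.1942]
eef_rot: [0.067, 0.704, -0.067, 0.704]
contact_force: [0.3, 0.1, -0.5]
width: 0.0849
time: 11.18
tcp_pos: [0.4573, 0.2046, 0.1534]
eef_rot: [0.066, 0.705, -0.067, 0.703]
contact_force: [-0.2, -0.3, -0.5]
width: 0.0856
t 11.18 tcp [0.4573 0.2046 0.1534] jawyaw -10.81 F [-0.2 -0.3 -0.5] w 0.0856 j [ 0.22 -0.02  2.06 -0.    1.1   0.41] xaxis [-0. -0. -1.]
need xyz/0.1: [0.007 0.014 0.   ] twist/45: -0.002
256 200 [0.45755846 0.20859473 0.085     ]
256 240 [0.45212164 0.18012235 0.085     ]
230 220 [0.43757471 0.19789247 0.085     ]
280 220 [0.47086362 0.19159229 0.085     ]
```

View pics/w5.png

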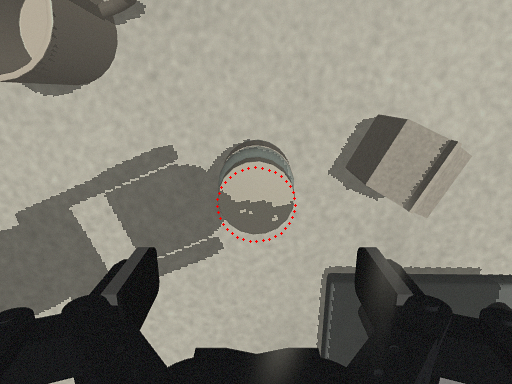

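View pics/top5.png

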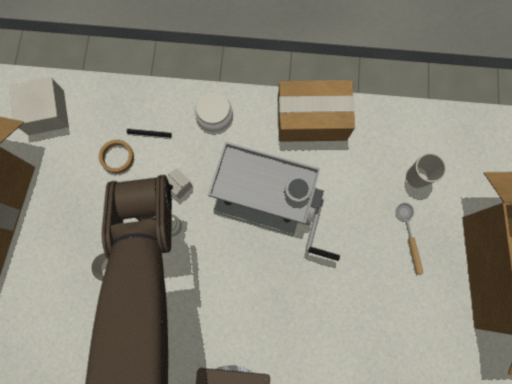

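The tin stands upright in the tray at top (297,190). Jar lid centre in the wrist view is (256,197), jaws centred. Descending on the jar.

```bash
python3 -m inch '[[[1,0.0,0.03,-0.3,0],[1,0.0,0.03,-0.6,0],[1,0.0,0.03,-0.8,0],[1,0.0,0.03,-0.8,0]]]' 
python3 -m inch '[[[1,0,0,-0.2,0],[1,0,0,-0.46,0],[1,0,0,-0.46,0],[0,0,0,-0.46,0],[0,0,0,-0.46,0],[0,0,0,-0.46,0],[0,0,0,-0.46,0],[0,0,0,-0.46,0]]]' 40
```

```text
time: 11.82
tcp_pos: [0.4576, 0.207, 0.0735]
eef_rot: [0.067, 0.705, -0.068, 0.703]
contact_force: [0.0, -0.4, -0.1]
width: 0.0852
time: 12.82
tcp_pos: [0.4595, 0.2084, 0.0305]
eef_rot: [0.067, 0.703, -0.066, 0.705]
contact_force: [-0.9, -0.2, 6.2]
width: 0.0562
```

```bash
python3 -m inch '[[[0,0,0,0.1,0],[0,0,0,0.4,0],[0,0,0,0.7,0],[0,0,0,1,0],[0,0,0,1,0]]]' 
python3 -m inch '[[[0,0.05,-0.1,0.3,0],[0,0.15,-0.3,0.5,0],[0,0.25,-0.6,0.5,0],[0,0.45,-1,0.5,0]]]' 
python3 -m inch '[[[0,0.16,-0.35,0,0],[0,0.32,-0.7,0,0],[0,0.45,-1,0,0]]]' 
python3 -m inch '[[[0,0.12,-0.3,0,0],[0,0.25,-0.5,0,0],[0,0.27,-0.55,0,0],[0,0.27,-0.55,0,0]]]' 
python3 -c "
from h import *; go(.578,-.047,-10.9,.1395)
wrist('pics/w6.png')"
```

```text
time: 13.45
tcp_pos: [0.4598, 0.2085, 0.1313]
eef_rot: [0.067, 0.702, -0.066, 0.706]
contact_force: [0.6, -0.5, -2.7]
width: 0.0565
time: 13.95
tcp_pos: [0.502, 0.1076, 0.1767]
eef_rot: [0.066, 0.705, -0.066, 0.703]
contact_force: [-0.1, 0.3, -1.6]
width: 0.0565
time: 14.32
tcp_pos: [0.5474, 0.0068, 0.1761]
eef_rot: [0.067, 0.705, -0.067, 0.703]
contact_force: [0.2, 0.4, -1.2]
width: 0.0564
time: 14.82
tcp_pos: [0.5746, -0.0465, 0.1776]
eef_rot: [0.067, 0.704, -0.067, 0.703]
contact_force: [-0.4, 0.1, -1.3]
width: 0.0562
t 14.82 tcp [ 0.5746 -0.0465  0.1776] jawyaw -10.84 F [-0.4  0.1 -1.3] w 0.0562 j [-0.26  0.12  1.87  0.    1.15 -0.07] xaxis [-0.  0. -1.]
need xyz/0.1: [ 0.034 -0.005 -0.381] twist/45: -0.001
```

View pics/w6.png

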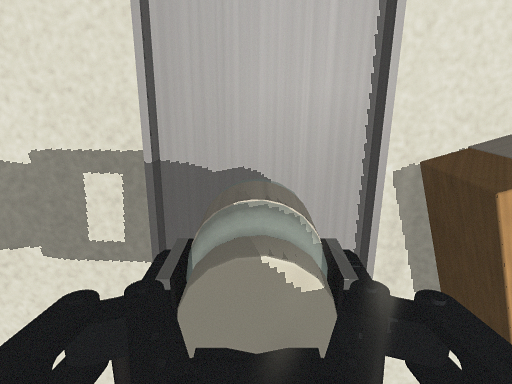

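```bash
python3 -m inch '[[[0,0.03,0,-0.2,0],[0,0.03,0,-0.35,0],[0,0.03,0,-0.4,0],[0,0.03,0,-0.4,0],[0,0.03,0,-0.4,0]]]' ; python3 -m inch '[[[0,0,0,-0.02,0],[0,0,0,-0.03,0],[0,0,0,-0.03,0]]]';python3 -m inch '[[[0,0,0,-0.01,0],[0,0,0,-0.01,0]]]';python3 -m inch '[[[0,0,0,-0.01,0],[0,0,0,-0.01,0]]]';
```

```text
time: 15.5
tcp_pos: [0.5784, -0.0471, 0.1389]
eef_rot: [0.067, 0.704, -0.067, 0.704]
contact_force: [0.4, 0.7, -1.9]
width: 0.0562
time: 15.88
tcp_pos: [0.5779, -0.047, 0.1353]
eef_rot: [0.067, 0.704, -0.067, 0.704]
contact_force: [-0.7, -0.5, -2.1]
width: 0.0565
time: 16.12
tcp_pos: [0.5779, -0.047, 0.1342]
eef_rot: [0.067, 0.704, -0.067, 0.704]
contact_force: [0.1, 0.2, -2.4]
width: 0.0561
time: 16.38
tcp_pos: [0.5779, -0.047, 0.1332]
eef_rot: [0.067, 0.704, -0.067, 0.704]
contact_force: [0.5, -0.1, -2.1]
width: 0.0563
```

```bash
python3 -m inch '[[[0,0,0,-0.015,0],[0,0,0,-0.015,0]]]' ; python3 -m inch '[[[0,0,0,-0.01,0],[0,0,0,-0.01,0]]]';python3 -m inch '[[[0,0,0,-0.007,0],[0,0,0,-0.007,0]]]'
```

```text
time: 16.62
tcp_pos: [0.5779, -0.047, 0.1316]
eef_rot: [0.067, 0.704, -0.067, 0.704]
contact_force: [-0.1, 0.6, -2.2]
width: 0.0563
time: 16.88
tcp_pos: [0.5779, -0.047, 0.1307]
eef_rot: [0.067, 0.704, -0.067, 0.704]
contact_force: [0.9, 0.5, -2.8]
width: 0.0562
time: 17.12
tcp_pos: [0.578, -0.047, 0.1305]
eef_rot: [0.067, 0.704, -0.067, 0.704]
contact_force: [-0.9, 0.5, 0.7]
width: 0.0562
```

```bash
python3 -m inch '[[[0.8,0,0,0.0,0],[1,0,0,0.0,0],[1,0,0,0.0,0],[1,0,0,0.0,0],[1,0,0,0.2,0],[1,0,0,0.5,0],[1,0,0,0.8,0],[1,0,0,1,0],[1,0,0,1,0]]]' 
python3 -c "
from h import *; go(.571,.199,-37.8)
import cv2
for n in('top','side'): cv2.imwrite(f'pics/{n}6.png',cv2.cvtColor(vision.read_camera(n)['img'],cv2.COLOR_RGB2BGR))"
```

```text
time: 18.25
tcp_pos: [0.5792, -0.0473, 0.233]
eef_rot: [0.066, 0.702, -0.067, 0.706]
contact_force: [0.5, -1.1, -0.6]
width: 0.0852
t 18.25 tcp [ 0.5792 -0.0473  0.233 ] jawyaw -10.84 F [ 0.5 -1.1 -0.6] w 0.0852 j [-0.26  0.08  1.81  0.    1.25 -0.07] xaxis [ 0. -0. -1.]
need xyz/0.1: [-0.082  2.463  0.   ] twist/45: -0.599
```

View pics/side6.png

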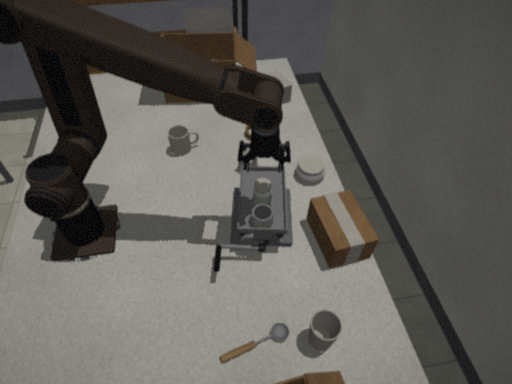

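```bash
python3 -m inch '[[[1,0,0.45,0,-0.2],[1,-0.02,0.95,0,-0.3]]]' 
python3 -m inch '[[[1,-0.02,0.45,0,-0.2],[1,-0.04,0.95,0,-0.3]]]' 
python3 -m inch '[[[1,-0.02,0.4,-0.3,0],[1,-0.02,0.55,-0.7,0],[1,-0.02,0.55,-0.7,0],[1,-0.02,0.55,-0.7,0]]]' 
python3 - <<'E'
from h import *
import cv2
go(.571,.199,-37.8)
c,im=wrist("pics/w7.png")
E
```

```text
time: 18.6
tcp_pos: [0.5751, 0.0484, 0.228]
eef_rot: [0.151, 0.692, -0.151, 0.69]
contact_force: [0.8, 0.2, -0.7]
width: 0.0854
time: 18.85
tcp_pos: [0.5708, 0.1442, 0.2279]
eef_rot: [0.23, 0.67, -0.231, 0.667]
contact_force: [0.1, -0.8, -0.6]
width: 0.0854
time: 19.35
tcp_pos: [0.5702, 0.1974, 0.1603]
eef_rot: [0.229, 0.669, -0.23, 0.669]
contact_force: [-0.9, -0.7, 0.8]
width: 0.085
t 19.35 tcp [0.5702 0.1974 0.1603] jawyaw -37.85 F [-0.9 -0.7  0.8] w 0.085 j [ 0.17  0.2   1.82 -0.    1.13  0.83] xaxis [-0. -0. -1.]
need xyz/0.1: [0.008 0.016 0.   ] twist/45: 0.001
```

View pics/w7.png

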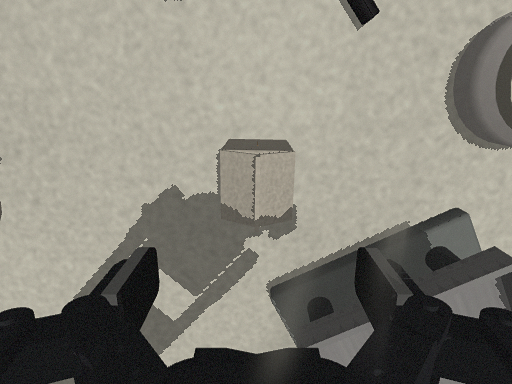

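```bash
python3 -m inch '[[[1,0.01,0.02,-0.3,0],[1,0.01,0.02,-0.6,0],[1,0.01,0.02,-0.8,0],[1,0.01,0.02,-0.8,0]]]' 
python3 -m inch '[[[1,0,0,-0.25,0],[1,0,0,-0.57,0],[1,0,0,-0.57,0],[0,0,0,-0.57,0],[0,0,0,-0.57,0],[0,0,0,-0.57,0],[0,0,0,-0.57,0],[0,0,0,-0.57,0]]]' 30
python3 -c "
from h import *; st()"
```

```text
time: 19.9
tcp_pos: [0.5706, 0.1993, 0.0794]
eef_rot: [0.229, 0.669, -0.23, 0.668]
contact_force: [-0.2, -0.5, -0.3]
width: 0.0851
time: 20.9
tcp_pos: [0.5728, 0.2003, 0.0257]
eef_rot: [0.23, 0.668, -0.229, 0.67]
contact_force: [-0.9, -0.7, 7.0]
width: 0.054
t 20.9 tcp [0.5728 0.2003 0.0257] jawyaw -37.84 F [-0.9 -0.7  7. ] w 0.054 j [0.17 0.38 1.87 0.   0.89 0.83] xaxis [ 0.  0. -1.]
```

```bash
python3 -m inch '[[[0,0,0,0.1,0],[0,0,0,0.4,0],[0,0,0,0.7,0],[0,0,0,1,0],[0,0,0,1,0]]]' 
python3 -m inch '[[[0,0,-0.1,0.3,0.1],[0,0.03,-0.3,0.5,0.25],[0,0.06,-0.6,0.55,0.45],[0,0.12,-0.85,0.55,0.6],[0,0.12,-0.85,0.55,0.6]]]' 
python3 -m inch '[[[0,0.03,-0.3,0,0],[0,0.06,-0.6,0,0],[0,0.1,-0.82,0,0],[0,0.1,-0.82,0,0],[0,0.1,-0.82,0,0]]]' 
python3 -c "
from h import *; go(.593,.032,-10.9,.1345)
wrist('pics/w8.png')"
```

```text
time: 21.52
tcp_pos: [0.5725, 0.2003, 0.1259]
eef_rot: [0.23, 0.667, -0.228, 0.671]
contact_force: [-0.0, -0.4, -2.8]
width: 0.0536
time: 22.15
tcp_pos: [0.5821, 0.1135, 0.1759]
eef_rot: [0.068, 0.705, -0.068, 0.703]
contact_force: [-0.4, -0.0, -2.8]
width: 0.0537
time: 22.78
tcp_pos: [0.5927, 0.0337, 0.1776]
eef_rot: [0.067, 0.704, -0.067, 0.704]
contact_force: [-0.4, -0.4, -1.9]
width: 0.0534
t 22.77 tcp [0.5927 0.0337 0.1776] jawyaw -10.84 F [-0.4 -0.4 -1.9] w 0.0534 j [-0.11  0.16  1.83  0.    1.15  0.07] xaxis [-0.  0. -1.]
need xyz/0.1: [ 0.003 -0.017 -0.431] twist/45: -0.001
```

View pics/w8.png

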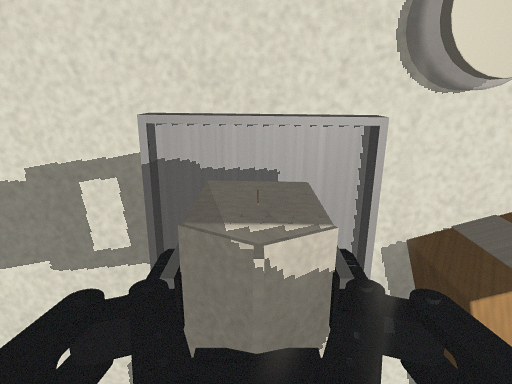

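Carton is centred over the tray, clear of the far wall (row 120). Lowering.

```bash
python3 -m inch '[[[0,0,-0.01,-0.2,0],[0,0,-0.01,-0.35,0],[0,0,-0.01,-0.44,0],[0,0,-0.01,-0.44,0],[0,0,-0.01,-0.44,0]]]' ; python3 -m inch '[[[0,0,0,-0.02,0],[0,0,0,-0.04,0],[0,0,0,-0.04,0]]]';python3 -m inch '[[[0,0,0,-0.015,0],[0,0,0,-0.015,0]]]';python3 -m inch '[[[0,0,0,-0.01,0],[0,0,0,-0.01,0]]]';
```

```text
time: 23.45
tcp_pos: [0.5934, 0.032, 0.1345]
eef_rot: [0.067, 0.704, -0.067, 0.704]
contact_force: [0.8, 0.5, -1.3]
width: 0.0536
time: 23.82
tcp_pos: [0.5929, 0.032, 0.13]
eef_rot: [0.067, 0.704, -0.067, 0.704]
contact_force: [-0.3, -0.6, -2.8]
width: 0.0535
time: 24.08
tcp_pos: [0.5929, 0.032, 0.1285]
eef_rot: [0.067, 0.704, -0.067, 0.704]
contact_force: [0.3, -0.3, -3.2]
width: 0.0536
time: 24.32
tcp_pos: [0.5929, 0.032, 0.1275]
eef_rot: [0.067, 0.704, -0.067, 0.704]
contact_force: [-0.2, 0.0, -2.4]
width: 0.0537
```

```bash
python3 -m inch '[[[0,0,0,-0.01,0],[0,0,0,-0.01,0]]]' ; python3 -m inch '[[[0,0,0,-0.007,0],[0,0,0,-0.007,0]]]';python3 -m inch '[[[0,0,0,-0.006,0],[0,0,0,-0.006,0]]]'
```

```text
time: 24.58
tcp_pos: [0.5929, 0.032, 0.1265]
eef_rot: [0.067, 0.704, -0.067, 0.704]
contact_force: [0.6, 0.6, -3.0]
width: 0.0538
time: 24.82
tcp_pos: [0.5929, 0.032, 0.1259]
eef_rot: [0.067, 0.704, -0.067, 0.704]
contact_force: [0.6, -0.6, -2.4]
width: 0.0536
time: 25.08
tcp_pos: [0.593, 0.0319, 0.1257]
eef_rot: [0.067, 0.704, -0.067, 0.704]
contact_force: [-1.3, 0.2, -0.5]
width: 0.0536
```

```bash
python3 -m inch '[[[0.8,0,0,0.0,0],[1,0,0,0.0,0],[1,0,0,0.0,0],[1,0,0,0.0,0],[1,0,0,0.2,0],[1,0,0,0.5,0],[1,0,0,0.8,0],[1,0,0,1,0],[1,0,0,1,0]]]' 
python3 -m inch '[[[1,-0.4,-0.3,0,0],[1,-0.8,-0.7,0,0],[1,-1,-1,0,0],[1,-1,-1,0,0]]]' 
python3 - <<'E'
from h import *
import cv2
go(.412,-.2185,-10.9)
for n in('top','side'):
    i=cv2.cvtColor(vision.read_camera(n)['img'],cv2.COLOR_RGB2BGR); i=i[130:280,170:370] ; cv2.imwrite(f'pics/{n}9.png',cv2.resize(i,None,fx=4,fy=4,interpolation=2))
E
```

```text
time: 26.2
tcp_pos: [0.5942, 0.0319, 0.2283]
eef_rot: [0.067, 0.702, -0.067, 0.706]
contact_force: [0.4, -1.1, -0.6]
width: 0.0856
time: 26.7
tcp_pos: [0.4912, -0.0691, 0.2239]
eef_rot: [0.068, 0.705, -0.068, 0.703]
contact_force: [-0.2, -0.0, -0.1]
width: 0.0853
t 26.7 tcp [ 0.4912 -0.0691  0.2239] jawyaw -11.02 F [-0.2 -0.  -0.1] w 0.0853 j [-0.34 -0.11  2.01 -0.    1.24 -0.15] xaxis [-0.  0. -1.]
need xyz/0.1: [-0.792 -1.494  0.   ] twist/45: 0.003
```

View pics/side9.png

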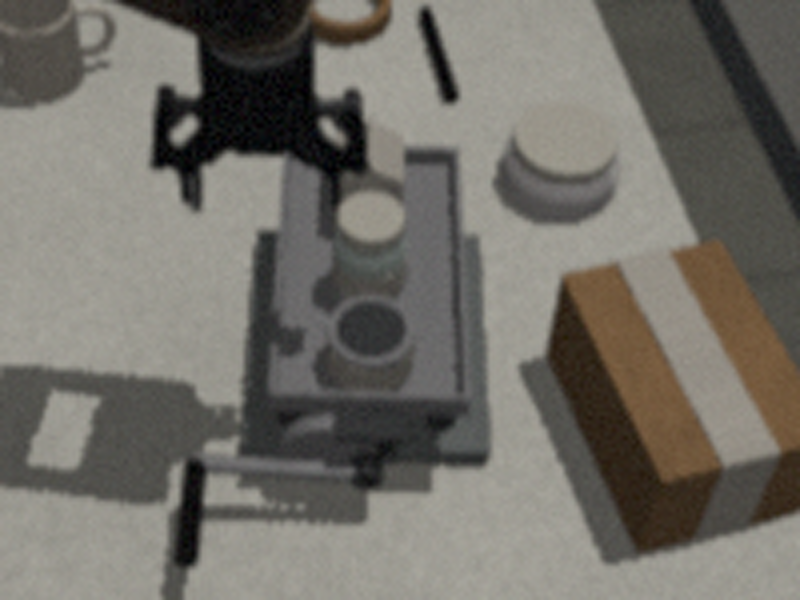

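View pics/top9.png

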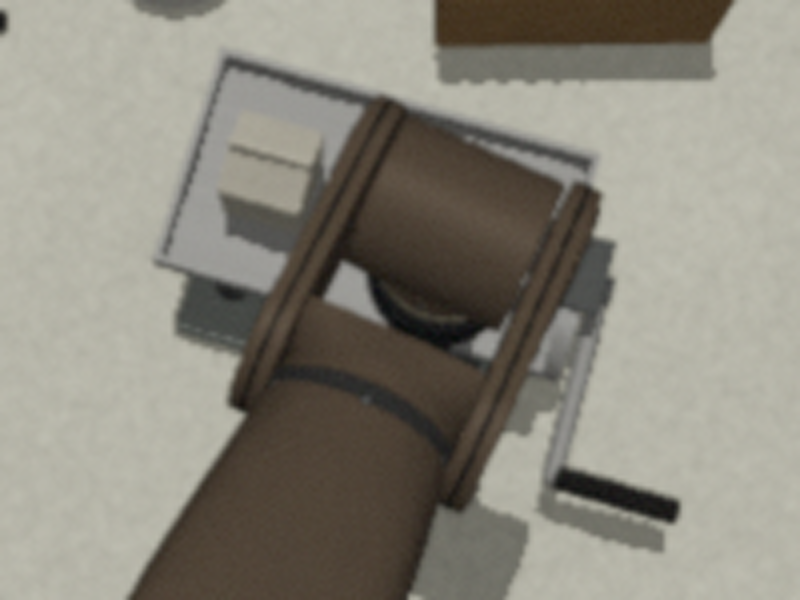

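The top and side views show all three upright in the tray. Next, the handle.

```bash
python3 -m inch '[[[1,-0.2,-0.4,0,0],[1,-0.4,-0.8,0,0],[1,-0.4,-0.8,0,0]]]' 
python3 -m inch '[[[1,-0.2,-0.4,-0.3,0],[1,-0.39,-0.7,-0.7,0],[1,-0.39,-0.7,-0.8,0],[1,-0.39,-0.7,-0.8,0],[1,-0.39,-0.7,-0.8,0]]]' 
python3 - <<'E'
from h import *
import cv2
go(.412,-.2185,-10.9)
c,im=wrist()
for u,v in((200,200),(256,150),(256,250),(256,200),(300,200)): print(u,v,ray(c,u,v,.064))
u,v=proj(c,[.412,-.2185,.064]); print(u,v)
cv2.circle(im,(int(u),int(v)),2,(0,0,255),-1);cv2.imwrite("pics/w10.png",im)
E
```

```text
time: 27.18
tcp_pos: [0.4527, -0.149, 0.2249]
eef_rot: [0.068, 0.704, -0.067, 0.704]
contact_force: [0.1, 0.4, -0.0]
width: 0.0854
time: 27.8
tcp_pos: [0.4155, -0.2176, 0.1467]
eef_rot: [0.066, 0.703, -0.066, 0.705]
contact_force: [0.4, 0.0, -0.0]
width: 0.0855
t 27.8 tcp [ 0.4155 -0.2176  0.1467] jawyaw -10.72 F [ 0.4  0.  -0. ] w 0.0855 j [-0.7  -0.09  2.15  0.    1.08 -0.51] xaxis [ 0. -0. -1.]
need xyz/0.1: [-0.035 -0.009  0.   ] twist/45: -0.004
200 200 [ 0.37607495 -0.21076252  0.064     ]
256 150 [ 0.42182011 -0.18306087  0.064     ]
256 250 [ 0.40790306 -0.25652276  0.064     ]
256 200 [ 0.4151696  -0.21816591  0.064     ]
300 200 [ 0.44589686 -0.22398476  0.064     ]
251.70995135097849 201.22888610349867
```

View pics/w10.png

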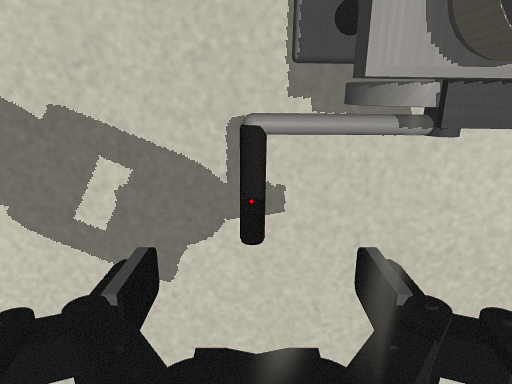

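Bar axis sits at column 253 and the predicted grip point lies on the bar. The arm is at row 123, well clear. Descending and pinching.

```bash
python3 -m inch '[[[1,-0.02,0,-0.4,0],[1,-0.02,0,-0.8,0],[1,-0.02,0,-0.8,0]]]' 
python3 -m inch '[[[1,0,0,-0.22,0],[1,0,0,-0.22,0],[0,0,0,-0.22,0],[0,0,0,-0.22,0],[0,0,0,-0.22,0],[0,0,0,-0.22,0],[0,0,0,-0.22,0],[0,0,0,-0.22,0],[0,0,0,-0.22,0]]]' 50
python3 -c "
from h import *; st()"
```

```text
time: 28.22
tcp_pos: [0.4108, -0.2161, 0.0635]
eef_rot: [0.068, 0.706, -0.065, 0.702]
contact_force: [-0.9, 0.5, 0.5]
width: 0.0857
time: 29.35
tcp_pos: [0.4125, -0.2183, 0.0438]
eef_rot: [0.067, 0.704, -0.067, 0.704]
contact_force: [1.6, 0.9, 4.9]
width: 0.0162
t 29.35 tcp [ 0.4125 -0.2183  0.0438] jawyaw -10.85 F [1.6 0.9 4.9] w 0.0162 j [-0.7   0.08  2.2   0.    0.86 -0.52] xaxis [ 0. -0. -1.]
```

```bash
python3 - <<'E'
import numpy as np
a=np.radians(-10.85)
def d(q):
    dx=130*(np.sin(1.5)-np.sin(1.5-q)); dz=130*(np.cos(1.5-q)-np.cos(1.5)); return np.array([dx*np.cos(a),dx*np.sin(a),dz])/100
for base in(0,.6,1.1):
    print([ (round(q,2),np.round(d(q)-d(base),2).tolist()) for q in np.arange(base+.1,base+.65,.1)])
E
```

```text
[(np.float64(0.1), [0.02, -0.0, 0.13]), (np.float64(0.2), [0.04, -0.01, 0.26]), (np.float64(0.3), [0.08, -0.02, 0.38]), (np.float64(0.4), [0.14, -0.03, 0.5]), (np.float64(0.5), [0.2, -0.04, 0.61]), (np.float64(0.6), [0.27, -0.05, 0.72])]
[(np.float64(0.7), [0.08, -0.02, 0.1]), (np.float64(0.8), [0.18, -0.03, 0.19]), (np.float64(0.9), [0.28, -0.05, 0.26]), (np.float64(1.0), [0.39, -0.07, 0.33]), (np.float64(1.1), [0.5, -0.1, 0.39]), (np.float64(1.2), [0.62, -0.12, 0.43])]
[(np.float64(1.2), [0.12, -0.02, 0.04]), (np.float64(1.3), [0.24, -0.05, 0.08]), (np.float64(1.4), [0.37, -0.07, 0.1]), (np.float64(1.5), [0.5, -0.1, 0.1]), (np.float64(1.6), [0.62, -0.12, 0.1]), (np.float64(1.7), [0.75, -0.14, 0.08])]
```

```bash
python3 -m inch '[[[0,0.01,0,0.06,0],[0,0.02,0,0.13,0],[0,0.03,-0.01,0.19,0],[0,0.04,-0.01,0.26,0],[0,0.06,-0.01,0.32,0],[0,0.08,-0.02,0.38,0],[0,0.11,-0.02,0.44,0],[0,0.14,-0.03,0.5,0],[0,0.17,-0.03,0.55,0],[0,0.2,-0.04,0.61,0],[0,0.27,-0.05,0.72,0],[0,0.27,-0.05,0.72,0]]]' 
python3 - <<'E'
from h import *
import cv2
st()
i=cv2.cvtColor(vision.read_camera('side')['img'],cv2.COLOR_RGB2BGR)[130:280,170:370] ; cv2.imwrite('pics/side11.png',cv2.resize(i,None,fx=4,fy=4,interpolation=2))
E
```

```text
time: 30.85
tcp_pos: [0.4344, -0.2226, 0.1131]
eef_rot: [0.066, 0.709, -0.066, 0.699]
contact_force: [-10.1, -3.9, -2.2]
width: 0.0165
t 30.85 tcp [ 0.4344 -0.2226  0.1131] jawyaw -10.7 F [-10.1  -3.9  -2.2] w 0.0165 j [-0.68  0.01  2.12 -0.01  1.02 -0.49] xaxis [-0.01  0.   -1.  ]
```

View pics/side11.png

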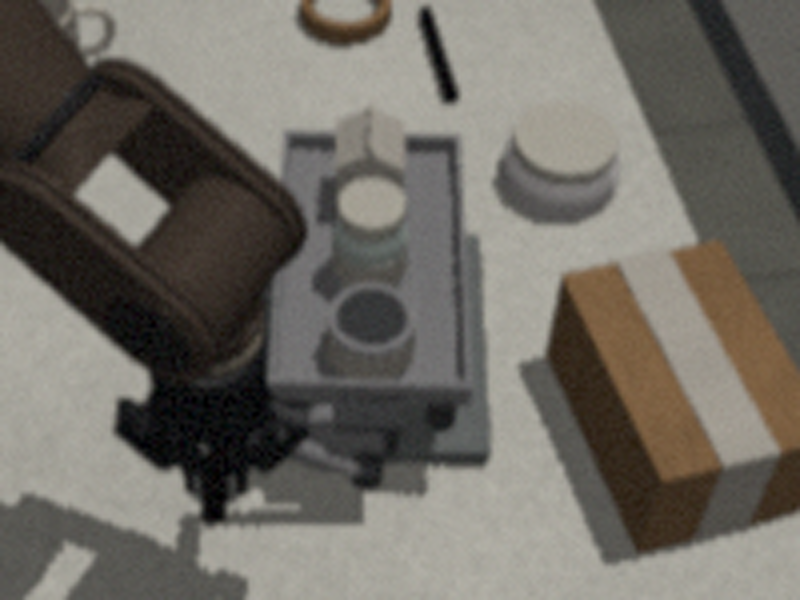

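```bash
python3 -m inch '[[[0,0.04,-0.01,0.05,0],[0,0.08,-0.02,0.1,0],[0,0.13,-0.02,0.15,0],[0,0.18,-0.03,0.19,0],[0,0.23,-0.04,0.23,0],[0,0.28,-0.05,0.26,0],[0,0.34,-0.06,0.3,0],[0,0.39,-0.07,0.33,0],[0,0.45,-0.09,0.36,0],[0,0.5,-0.1,0.39,0],[0,0.5,-0.1,0.39,0]]]' 
python3 -c "
from h import *; st()"
```

```text
time: 32.28
tcp_pos: [0.4832, -0.2326, 0.1589]
eef_rot: [0.066, 0.711, -0.065, 0.697]
contact_force: [-23.7, 6.2, 27.8]
width: 0.0161
t 32.27 tcp [ 0.4832 -0.2326  0.1589] jawyaw -10.69 F [-23.7   6.2  27.8] w 0.0161 j [-0.63  0.06  1.97 -0.01  1.13 -0.44] xaxis [-0.02  0.   -1.  ]
```

Lever is rising but a radial force of about 35 N has built up (the tool path is slightly inside the true circle). I'll relieve it outward and look.

```bash
python3 -m inch '[[[0,-0.01,0,0.03,0],[0,-0.02,0,0.06,0],[0,-0.02,0,0.06,0],[0,-0.02,0,0.06,0]]]' 30
python3 - <<'E'
from h import *
import cv2
st()
for n in('top','side'):
    i=cv2.cvtColor(vision.read_camera(n)['img'],cv2.COLOR_RGB2BGR)[130:280,170:370] ; cv2.imwrite(f'pics/{n}12.png',cv2.resize(i,None,fx=4,fy=4,interpolation=2))
wrist("pics/w12.png")
E
```

```text
time: 32.78
tcp_pos: [0.4816, -0.2322, 0.1584]
eef_rot: [0.067, 0.71, -0.066, 0.698]
contact_force: [-12.1, -0.8, 3.4]
width: 0.016
t 32.77 tcp [ 0.4816 -0.2322  0.1584] jawyaw -10.75 F [-12.1  -0.8   3.4] w 0.016 j [-0.64  0.06  1.98 -0.01  1.12 -0.45] xaxis [-0.02  0.   -1.  ]
```

View pics/side12.png

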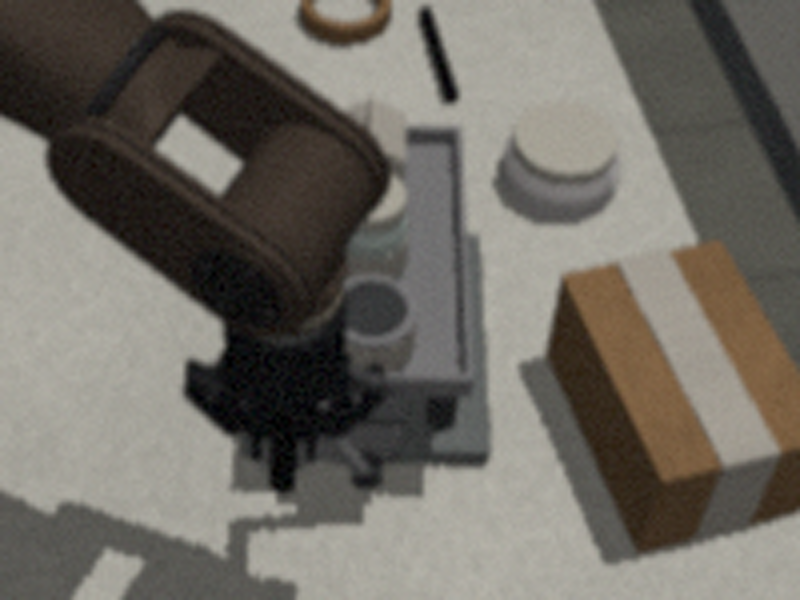

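View pics/w12.png

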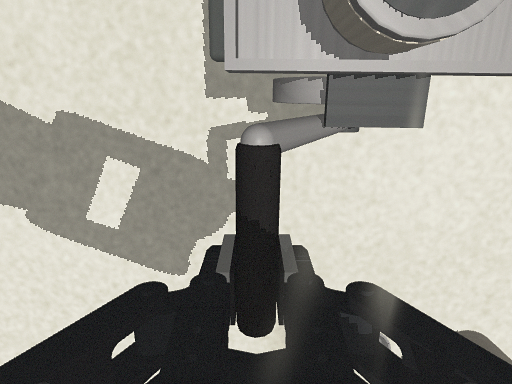

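```bash
python3 -m inch '[[[0,0.07,-0.01,0.03,0],[0,0.14,-0.03,0.06,0],[0,0.2,-0.04,0.08,0],[0,0.26,-0.05,0.1,0],[0,0.33,-0.06,0.12,0],[0,0.39,-0.07,0.13,0],[0,0.45,-0.09,0.14,0],[0,0.45,-0.09,0.14,0],[0,0.45,-0.09,0.14,0]]]' 30
python3 - <<'E'
from h import *
import cv2
go(.5399,-.243)
wrist("pics/w13.png")
E
```

```text
time: 34.05
tcp_pos: [0.5286, -0.2418, 0.1753]
eef_rot: [0.067, 0.708, -0.066, 0.7]
contact_force: [-9.2, 0.2, 9.8]
width: 0.0166
t 34.05 tcp [ 0.5286 -0.2418  0.1753] jawyaw -10.77 F [-9.2  0.2  9.8] w 0.0166 j [-0.6   0.14  1.85 -0.01  1.16 -0.41] xaxis [-0.01  0.   -1.  ]
need xyz/0.1: [ 0.113 -0.012  0.   ] twist/45: None
```

View pics/w13.png

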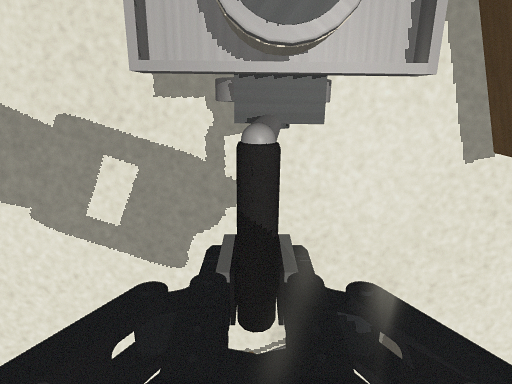

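```bash
python3 -m inch '[[[0,0.04,-0.01,0,0],[0,0.08,-0.01,0,0],[0,0.11,-0.02,0,0],[0,0.11,-0.02,0,0],[0,0.11,-0.02,0,0],[0,0.11,-0.02,0,0]]]' 30
python3 - <<'E'
from h import *
import cv2
go(.5399,-.243)
wrist("pics/w14.png")
for n in('top','side'):
    i=cv2.cvtColor(vision.read_camera(n)['img'],cv2.COLOR_RGB2BGR)[130:280,170:370] ; cv2.imwrite(f'pics/{n}14.png',cv2.resize(i,None,fx=4,fy=4,interpolation=2))
E
```

```text
time: 34.85
tcp_pos: [0.5403, -0.2441, 0.1753]
eef_rot: [0.066, 0.707, -0.067, 0.701]
contact_force: [-7.4, 0.2, 7.5]
width: 0.016
t 34.85 tcp [ 0.5403 -0.2441  0.1753] jawyaw -10.8 F [-7.4  0.2  7.5] w 0.016 j [-0.59  0.16  1.83 -0.    1.16 -0.4 ] xaxis [-0.01  0.   -1.  ]
need xyz/0.1: [-0.004  0.011  0.   ] twist/45: None
```

View pics/w14.png

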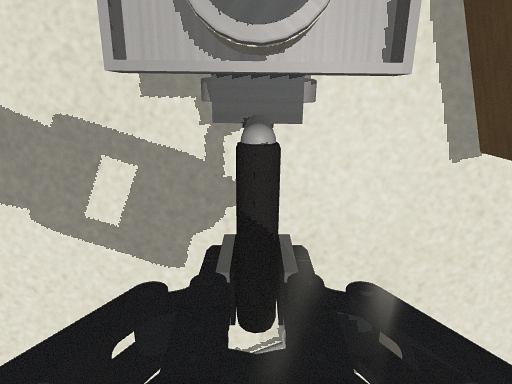

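View pics/side14.png

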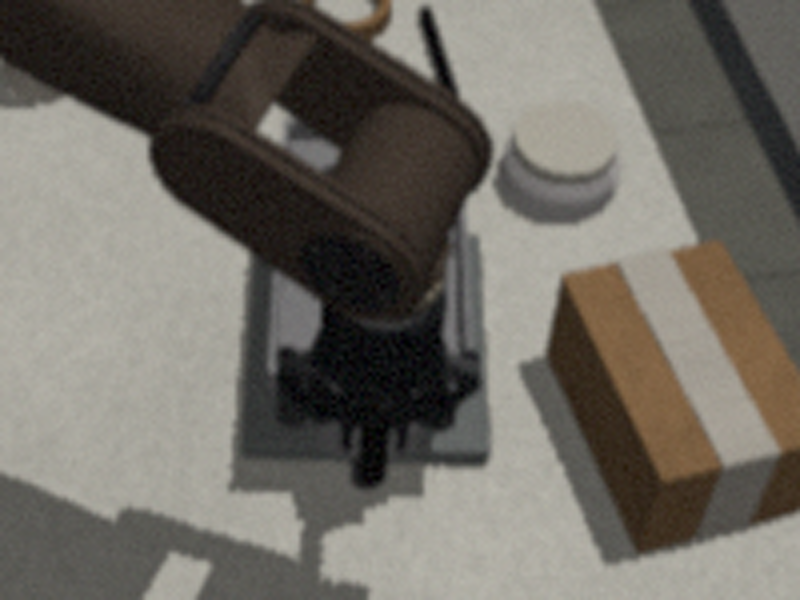

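View pics/top14.png

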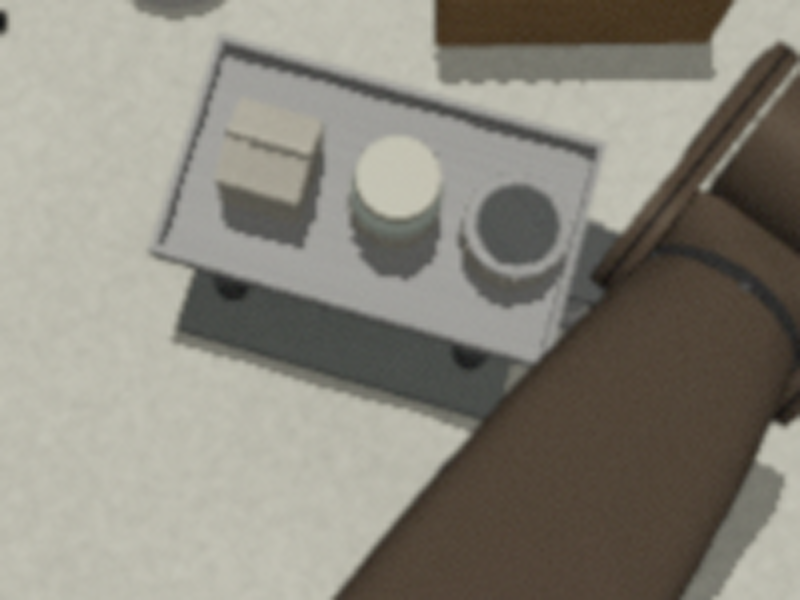

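In the wrist view the bar (column 258) sits directly over the axle block (203–315, centre 259), so the lever is vertical. The top view shows all three items upright in the raised tray. I'll do a short stability hold, then sign off.

```bash
python3 -m inch '[[[0,0,0,0,0],[0,0,0,0,0],[0,0,0,0,0],[0,0,0,0,0],[0,0,0,0,0],[0,0,0,0,0]]]'
python3 - <<'E'
from h import *
from cell import job
st(); print(job.sign_off())
E
```

```text
time: 35.75
tcp_pos: [0.5403, -0.2441, 0.1753]
eef_rot: [0.066, 0.707, -0.067, 0.701]
contact_force: [-7.8, -0.4, 7.3]
width: 0.0162
t 35.75 tcp [ 0.5403 -0.2441  0.1753] jawyaw -10.8 F [-7.8 -0.4  7.3] w 0.0162 j [-0.59  0.16  1.83 -0.    1.16 -0.4 ] xaxis [-0.01  0.   -1.  ]
the job is handed in; nothing more can be done
None
```

I set the tin, jar and carton upright in the lowered tray and released each only after feeling contact. Then I swung the lever straight up and handed in at 35.8 s, still gripping it.

**Last checks:**
- The final top view shows all three upright in the raised tray. The bystanders still in view sit where they were, but I did not check every one.
- The measured tool position was within about 1.5 mm of the computed spot above the axle. In the wrist picture the bar sat directly over the axle block.
- The pose stayed still over the last 0.75 s, with about 11 N on the tool.

**What disagreed:**
- The wrist camera placed the tin and jar about 6 mm further in +y than the fixed cameras did, so I aimed in between.
- During the swing the bar slipped about 9 mm towards the fingertips, and the force on the tool reached about 37 N. I eased the path and lowered the grip to 30 N, and the force fell.

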